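# Square up a row of parts tins with a ruler

### The arm

A 6-joint arm with a two-finger parallel gripper is mounted at the origin on the work surface. World frame = base frame: x ahead of the robot, y to its left, z up, the work surface at z = 0. Lengths are in m, angles in degrees, forces in N, time in s.
With the tool pointing down it reaches from about 0.4 to 0.825 m from the base axis. Payload 7 kg.
Tool frame: the origin (TCP) lies midway between the tips of the shut fingers; the grasp point (between the pads) lies 19 mm behind it; z points along the fingers, y is the line along which they close (so a half turn about z gives the same grasp; the last joint's range is limited). The gripper opens to 88 mm and grips with 3 to 60 N. Pads are 19 mm wide; open, the fingers measure 130 mm over their backs; the gripper's body (78 mm by 193 mm) begins 47 mm behind the grasp point.
Start: joints at [-50.644, 20.546, 0.682, 0, -70.136, -16.507], TCP at [0.262, -0.622, 0.227] pointing down, gripper open.
Joint ranges: [-176.03, 176.03], [-82.01, 121.73], [-58.28, 71.71], [-173.87, 95.51], [-174.79, -0.11], [-173.66, 173.66]. Speed limits (degrees/s): [136.94, 136.94, 172.46, 180, 180, 180].

### API

Orientations are given as a 3x3 rotation matrix whose columns are the frame's x, y, z axes.
In Python, from rig import robot gives the robot as it stands. Calls block until the motion is done:
- robot.goto(position, orientation): joint-space move of the TCP to a pose.
- robot.servo_line(position, ori=None, speed=0.15): straight line of the TCP; ori=None keeps the orientation; speed is the mean speed in m/s.
- robot.movej(angles): joint-space move.
- robot.move_gripper(opening): opening from 0.0 (shut) to 1.0 (fully open); the grip force is fixed at half the most; returns when the fingers have stopped.
- robot.dwell(seconds).
- robot.ik(position, orientation): joint angles nearest the present ones, or None.
- robot.grab_frame(name): name is "side" or "top"; returns (picture, depth): 420x560x3 uint8, red, green, blue; 420x560 float32, m along the optical axis (not along the pixel's ray), 0 where there is no reading.
- robot.camera_info(name): a dict with "vfov" (degrees; the focal length in pixels is half the picture's height over the tangent of half this angle, whatever the lens; pixels are square), "cx", "cy" (the principal point, pixels), "view" (4x4, takes a point from world to camera coordinates). Camera axes: x right, y down, z forward; pixel columns grow to the right and rows downward; lengths in m; the calibration is good to about 2 mm. A picture is of the moment at which its call begins. camera_info takes no time and is no camera call.
A pose or a line that the arm cannot do raises robot.Unreachable and nothing moves.
- robot.job_done(): hands the job in; it is judged then, once.
Readings, each from a call of its own:
- robot.read_t(): time.
- robot.read_qpos(): joint angles.
- robot.read_qvel(): joint speeds.
- robot.read_effort(): joint torques, N m.
- robot.read_position(): TCP position.
- robot.read_tcp_rot(): TCP orientation.
- robot.read_force(): force on the tool from outside, world axes, zero at the start.
- robot.read_ft_torque(): the same for the moment, N m.
- robot.read_grip_width(): opening from 0.0 (shut) to 1.0 (fully open).
- robot.read_finger_force(): force on a finger pad.
Only numpy, scipy, OpenCV 4.12 (cv2) and the standard library are available. Lean on these libraries where they do the work, as an engineer would, in place of code of your own. Each camera call takes 0.05 s, during which the arm holds its last target. There are 200 camera calls.

### The job

Pick up the ruler by its grip bar and, with its working edge alone, slide the five loose parts tins across the board until they all stand in one straight row touching the brass fence. Press the whole row home with a steady push of about 7 newtons for about a second, never above 10, and do not touch the tins with the hand. Then lay the ruler flat back on its blue mat, along it and in the middle, let go, and leave everything else where it stands.

Things in the scene. Friction and masses are not known exactly. Their poses are not given: they have to be found in the camera images.
- board: Wooden parts board fixed on the bench, 200 mm deep (its x) by 340 mm wide (its y), 6 mm thick; origin at the centre of its underside. The brass fence stands across it near its far side.
- fence: Rigid brass fence fixed on the board, 340 mm long (its y), 16 mm thick, 24 mm tall; origin on the lower edge of its straight front face (the one towards the tins), at mid length, 6 mm above the bench; +x points from the tins into the fence.
- mat: Flat blue cloth-faced mat fixed on the bench to the left, the ruler's place: 110 mm (its x) by 320 mm (its y), 4 mm thick; origin at the centre of its underside.
- ruler: Ruler lying on the mat, 0.34 kg: flat marked blade 60 mm wide (its x), 270 mm long (y), 6 mm thick; origin at the centre of its underside. Its working edge is an upright steel strip 270 mm long, 20 mm tall from the underside, 5 mm thick, ahead of the blade. The strip is clamped rigid at a setting nobody measured: its outer face, which meets the tins, lies somewhere from x = +35 to +60 mm.
- ruler_grip (a point): Centre of the top of the ruler's black grip bar, which stands on the blade: 16 mm thick (ruler's x), 70 mm long (y), from 6 mm to 50 mm above the ruler's underside, at x = -15 mm, y = 0 of the ruler, so 50 to 75 mm behind the working face. Carry the ruler a few mm over the board, else its drag is felt too.
- tin0: Loose round parts tin with an orange lid, diameter 40 mm, 27 mm tall, about 35 g, standing on the board; origin at the centre of its underside.
- tin1: Loose round parts tin with a red lid, diameter 40 mm, 27 mm tall, about 35 g, standing on the board; origin at the centre of its underside.
- tin2: Loose round parts tin with a green lid, diameter 40 mm, 27 mm tall, about 35 g, standing on the board; origin at the centre of its underside.
- tin3: Loose round parts tin with a black lid, diameter 40 mm, 27 mm tall, about 35 g, standing on the board; origin at the centre of its underside.
- tin4: Loose round parts tin with a bare steel lid, diameter 40 mm, 27 mm tall, about 35 g, standing on the board; origin at the centre of its underside.
- movement: Brass clock movement, 60 x 80 x 38 mm, standing on the bench behind the fence; origin at the centre of its underside. Bystander.
- loupe: Black eye loupe, 36 mm diameter, 30 mm tall, standing on the bench behind the fence; origin under its centre. Bystander.
- oil: Small amber oil bottle with a red cap, 32 mm diameter, 75 mm tall, on the bench; origin under its centre. Bystander.

How it is judged:
By the outcome, as a careful person would: the job done as asked, in the order asked, and still so for the second after the job is handed in, with the robot touching nothing.
It also fails if it takes over 72 s, if anything falls off the work surface, if the arm or the gripper's body presses on something with over 40 N, if the wrist force passes 120 N, or if a joint passes its speed limit or range.

## Working session

There is one attempt and no reset: what is moved stays moved. The work goes in short steps, each a Python script; the robot and the scene stay as the last script left them, time stands still between calls to the robot, and variables do not carry over. Pictures are saved under pics/ and viewed, at most 10 in all, crops included, and the job is handed in when it is done.

```bash
mkdir -p pics; ls
python3 - <<'E'
from rig import robot
import cv2,numpy as np
for n in("top","side"):
    p,d=robot.grab_frame(n); np.savez(f"pics/{n}0.npz",p=p,d=d)
    cv2.imwrite(f"pics/{n}0.png",cv2.resize(p[:,:,::-1],(800,600),interpolation=cv2.INTER_CUBIC)); print(robot.camera_info(n))
print(robot.read_t(),robot.read_force(),robot.read_tcp_rot())
E
```

```text
pics
{'vfov': 42.197516546928625, 'cx': 276.3799620827499, 'cy': 214.63025663893245, 'view': array([[ 1.20165141e-02, -9.99927796e-01, -8.08397379e-05,
         1.53818063e-02],
       [-9.98251125e-01, -1.19916850e-02, -5.78868800e-02,
         6.24930013e-01],
       [ 5.78817309e-02,  7.76296870e-04, -9.98323145e-01,
         1.37257868e+00],
       [ 0.00000000e+00,  0.00000000e+00,  0.00000000e+00,
         1.00000000e+00]])}
{'vfov': 51.19085985130279, 'cx': 283.1718709969482, 'cy': 211.12209072038368, 'view': array([[ 0.95993892, -0.27941728, -0.02105362, -0.61387558],
       [-0.15965489, -0.48365192, -0.86057605,  0.18764768],
       [ 0.2302772 ,  0.82946175, -0.50888664,  0.71850021],
       [ 0.        ,  0.        ,  0.        ,  1.        ]])}
0.1 [0.16318698 0.40744926 0.51698737] [[-9.21567405e-01 -3.88217679e-01 -7.43152087e-04]
 [-3.88218352e-01  9.21566475e-01  1.32028318e-03]
 [ 1.72306776e-04  1.50523523e-03 -9.99998852e-01]]
```

View pics/top0.png

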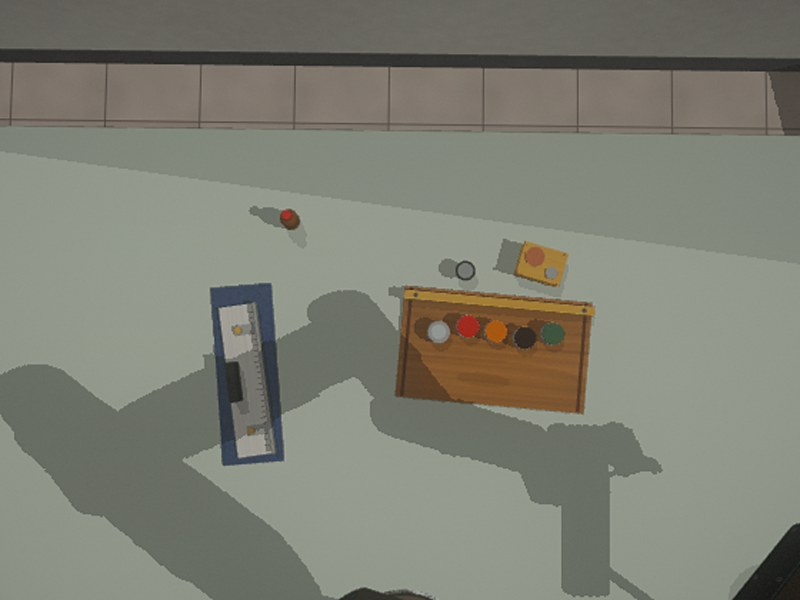

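View pics/side0.png

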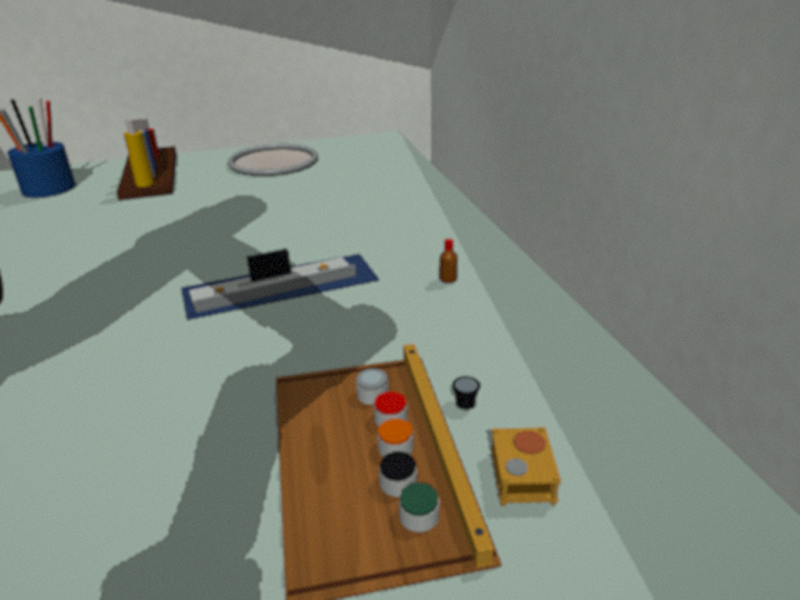

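The top view shows the mat and ruler at about (245,375), with the grip at (234,382) and the strip facing right. The board is at (495,350), with the fence along its top edge. The tins, left to right, are steel (438,332), red (468,326), orange (497,331), black (525,337) and green (552,333). I'll enlarge the crops.

Run:
```python
import cv2,numpy as np
p=np.load("pics/top0.npz")["p"][:,:,::-1]
a=cv2.resize(p[192:296,270:420],None,fx=5,fy=5,interpolation=cv2.INTER_CUBIC)
b=cv2.resize(p[192:332,142:204],None,fx=4,fy=4,interpolation=cv2.INTER_CUBIC)
b=np.clip(b*1.3,0,255)
cv2.imwrite("pics/a.png",a);cv2.imwrite("pics/b.png",b)
```

```text
[ WARN:0@0.038] global loadsave.cpp:1063 imwrite_ Unsupported depth image for selected encoder is fallbacked to CV_8U.
```

View pics/a.png

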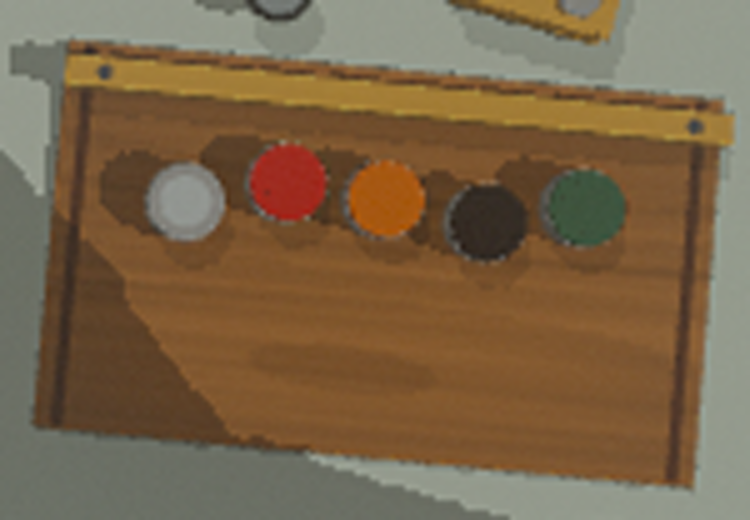

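View pics/b.png

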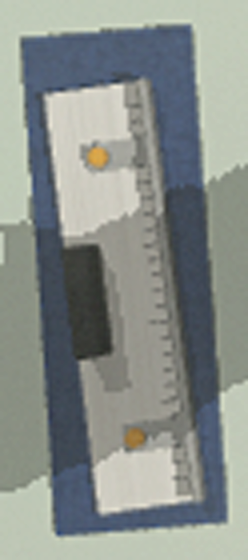

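Crop a: the fence's lower edge runs from (67,84) to (733,146). Tin lid centres are steel (186,202), red (288,182), orange (386,199), black (487,222) and green (586,208). Crop b: mat corners are (22,40), (190,26), (226,522) and (56,534). The grip top corners are (64,246), (100,244), (112,354) and (78,358). The strip's outer edge runs from (150,80) to (205,498).

```bash
cat > h.py <<'E'
import numpy as np,cv2
from rig import robot
def cam(n):
    c=robot.camera_info(n); return c,210/np.tan(np.radians(c["vfov"]/2)),np.array(c["view"])
def px2w(n,u,v,z):
    c,f,V=cam(n); R,t=V[:3,:3],V[:3,3]
    o=-R.T@t; d=R.T@np.array([(u-c["cx"])/f,(v-c["cy"])/f,1]); return o+d*(z-o[2])/d[2]
def cloud(n,d):
    c,f,V=cam(n); v,u=np.mgrid[:420,:560]; P=np.stack([(u-c["cx"])/f*d,(v-c["cy"])/f*d,d],-1)
    return (P-V[:3,3])@V[:3,:3]
E
python3 - <<'E'
from h import *
np.set_printoptions(precision=4,suppress=True)
A=lambda x,y,z:px2w("top",270+(x+.5)/5-.5,192+(y+.5)/5-.5,z)
B=lambda x,y,z:px2w("top",142+(x+.5)/4-.5,192+(y+.5)/4-.5,z)
print("cam",px2w("top",276,214,1.0))
for nm,l in dict(fence_top=[(67,84),(733,146),(735,115),(67,56)]).items():
    q=np.array([A(x,y,.03) for x,y in l]);print(nm,q[:,:2].tolist(), 'ang',np.degrees(np.arctan2(q[1,1]-q[0,1],q[1,0]-q[0,0])))
for nm,x,y in [("steel",186,202),("red",288,182),("orange",386,199),("black",487,222),("green",586,208)]: print(nm,A(x,y,.033))
m=np.array([B(*p,.004) for p in[(22,40),(190,26),(226,522),(56,534)]]);print("mat",m[:,:2],m.mean(0),np.linalg.norm(m[0]-m[1]),np.linalg.norm(m[1]-m[2]),np.degrees(np.arctan2(*(m[1]+m[0]-m[2]-m[3])[[1,0]])))
g=np.array([B(*p,.054) for p in[(64,246),(100,244),(112,354),(78,358)]]);print("grip",g.mean(0),np.linalg.norm(g[0]-g[1]),np.linalg.norm(g[1]-g[2]),np.degrees(np.arctan2(*(g[1]+g[0]-g[2]-g[3])[[1,0]])))
s=np.array([B(150,80,.024),B(205,498,.024)]);dv=s[0]-s[1];a=np.degrees(np.arctan2(dv[1],dv[0]));print("strip",s,np.linalg.norm(dv),a)
l=np.array([B(43,95,.010),B(98,515,.010)]);dl=l[0]-l[1];print("back",l,np.linalg.norm(dl),np.degrees(np.arctan2(dl[1],dl[0])))
n=np.array([dv[1],-dv[0],0])/np.linalg.norm(dv);print("normal",n,"grip->face",(s.mean(0)-g.mean(0))@n,"back->face",(s.mean(0)-l.mean(0))@n)
for n_ in("top","side"):
    d=np.load(f"pics/{n_}0.npz")["d"];C=cloud(n_,d);ok=d>0
    for z0,z1,box in[(.045,.06,(.35,.7,.15,.4)),(.026,.034,(.6,.85,-.3,.15)),(.020,.0275,(.35,.7,.15,.4))]:
        k=ok&(C[...,2]>z0)&(C[...,2]<z1)&(C[...,0]>box[0])&(C[...,0]<box[1])&(C[...,1]>box[2])&(C[...,1]<box[3])
        Q=C[k]; print(n_,z0,len(Q),Q.mean(0) if len(Q) else '', cv2.minAreaRect(Q[:,:2].astype(np.float32)) if len(Q)>5 else '')
E
```

```text
cam [0.5682 0.0224 1.    ]
fence_top [[0.6400307198524545, 0.006289297671062011], [0.6126179417279529, -0.3312450991086909], [0.6283538403492912, -0.3323031526948219], [0.6542673297591588, 0.006450359153651093]] ang -94.64307308121859
steel [ 0.5809 -0.0544  0.033 ]
red [ 0.5916 -0.1058  0.033 ]
orange [ 0.5836 -0.1553  0.033 ]
black [ 0.5726 -0.2063  0.033 ]
green [ 0.5803 -0.2562  0.033 ]
mat [[0.6552 0.3574]
 [0.6656 0.249 ]
 [0.3484 0.2193]
 [0.3395 0.3275]] [0.5021 0.2883 0.004 ] 0.10885593196379216 0.31858476683172937 5.3755732672391625
grip [0.4901 0.3001 0.054 ] 0.022330997377390797 0.06831154737845288 8.07036050909946
strip [[0.629  0.2705 0.024 ]
 [0.3659 0.23   0.024 ]] 0.26619776225647185 8.751500315443078
back [[0.6194 0.3415 0.01  ]
 [0.3526 0.2999 0.01  ]] 0.270038156161469 8.879109228790558
normal [ 0.1521 -0.9884  0.    ] grip->face 0.0504064974402294 back->face 0.07137994405169673
top 0.045 196 [0.4886 0.3043 0.0537] ((0.4890766739845276, 0.3050576448440552), (0.06964300572872162, 0.017711704596877098), 8.782618522644043)
top 0.026 944 [ 0.6516 -0.1542  0.0306] ((0.6664637923240662, -0.14284904301166534), (0.13707566261291504, 0.30218034982681274), 7.156581878662109)
top 0.02 236 [0.4954 0.2589 0.0238] ((0.49505314230918884, 0.2748287618160248), (0.2678467929363251, 0.047583676874637604), 8.822742462158203)
side 0.045 148 [0.4874 0.2985 0.05  ] ((0.488417387008667, 0.2992345094680786), (0.06999927759170532, 0.02429814636707306), 2.9205572605133057)
side 0.026 2029 [ 0.6535 -0.1829  0.0294] ((0.6663561463356018, -0.14500746130943298), (0.13607949018478394, 0.3000674545764923), 6.045058727264404)
side 0.02 269 [0.4875 0.2641 0.0222] ((0.49205806851387024, 0.27706289291381836), (0.26878082752227783, 0.06413798034191132), 7.91655969619751)
```

```bash
cat >> h.py <<'E'
GRIP=np.array([.4889,.304]); RA=-81.2          # grip centre, ruler yaw (deg) as found
MATC=np.array([.5021,.2883]); MA=-84.6; FA=-4.5 # mat centre/yaw, fence yaw
def u(a): return np.array([np.cos(np.radians(a)),np.sin(np.radians(a))])
def ori(a):  # tool down, tool y = -(ruler x)
    y=np.r_[-u(a),0]; z=np.array([0,0,-1.]); return np.column_stack([np.cross(y,z),y,z])
def F(n=10):
    return np.mean([robot.read_force() for _ in range(n)],0)
E
python3 - <<'E'
from h import *
np.set_printoptions(precision=3,suppress=True)
for s in(0,180):
    print(robot.ik(np.r_[GRIP,.018],ori(RA+s)),robot.ik([.5,-.16,.03],ori(FA+s)))
robot.move_gripper(.4)
robot.goto(np.r_[GRIP,.15],ori(RA)); print(robot.read_t())
f=np.array([robot.read_force() for _ in range(20)]);print(f.mean(0),f.std(0),robot.read_t())
robot.servo_line(np.r_[GRIP,.075],speed=.1)
robot.servo_line(np.r_[GRIP,.018],speed=.04)
print(F(),robot.read_t(),robot.read_position())
p,d=robot.grab_frame("side");cv2.imwrite("pics/s1.png",cv2.resize(p[150:270,60:300,::-1],None,fx=3.3,fy=3.3,interpolation=cv2.INTER_CUBIC))
E
```

```text
[  51.334   23.783  -25.859   -0.     -40.358 -132.534] [  3.684  19.015 -31.838   0.    -39.147  -8.184]
[ 51.334  23.783 -25.859   0.    -40.358  47.466] [  3.684  19.015 -31.838   0.    -39.147 171.816]
4.45
[ 0.044 -1.077 -0.502] [0. 0. 0.] 4.45
[0.623 0.053 0.369] 6.925 [0.489 0.304 0.018]
```

View pics/s1.png

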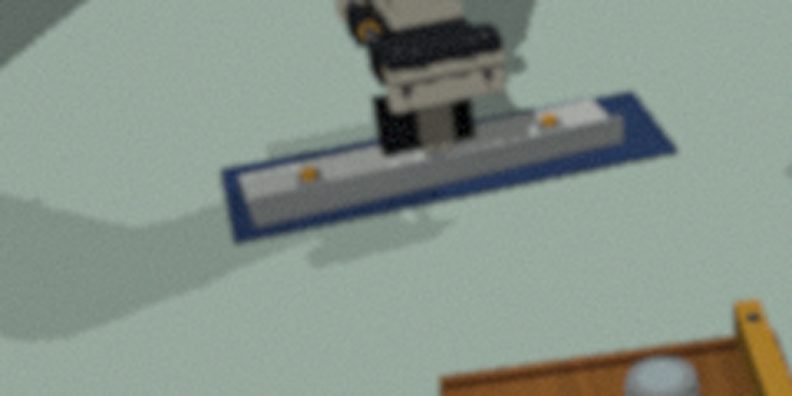

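The picture shows the fingers straddling the grip bar at (425,125), clear of the strip. I'll grip and lift.

```bash
cat >> h.py <<'E'
def Fa(T=.2,n=8):
    a=[]
    for _ in range(n):
        robot.dwell(T/n); a.append(np.r_[robot.read_force(),robot.read_ft_torque()])
    return np.mean(a,0)
E
python3 - <<'E'
from h import *
np.set_printoptions(precision=3,suppress=True)
robot.move_gripper(0.0); print("w mm",robot.read_grip_width()*88,robot.read_finger_force(),Fa())
P=robot.read_position(); robot.servo_line(P+[0,0,.10],speed=.1)
print(robot.read_position(),Fa(),robot.read_grip_width()*88)
# pose behind tins: TCP so that face is ~20 mm short of rear tin (tins in fence frame)
T=np.array([[.5809,-.0544],[.5916,-.1058],[.5836,-.1553],[.5726,-.2063],[.5803,-.2562]])
n,t=u(FA),u(FA+90); print("n",T@n,"t",T@t,"fence n",np.array([.6263,-.1625])@n,np.array([.6263,-.1625])@t)
tc=(np.max(T@t)+np.min(T@t))/2
face=(T@n).min()-.020-.018; c=n*(face-.055)+t*tc
robot.goto(np.r_[c,.10],ori(FA)); 
robot.servo_line(np.r_[c,.06],speed=.1)
print("TCP",c,robot.read_t(),Fa(),robot.read_position())
p,d=robot.grab_frame("top");np.savez("pics/t2.npz",p=p,d=d);cv2.imwrite("pics/t2.png",cv2.resize(p[190:310,265:425,::-1],None,fx=5,fy=5,interpolation=cv2.INTER_CUBIC))
E
```

```text
w mm 16.049619203632425 30.000123381614685 [-0.264  0.837  0.67   0.25   0.118 -0.011]
[0.489 0.304 0.117] [-0.218  0.16  -3.861  0.065 -0.019  0.011] 16.250804724989468
n [0.583 0.598 0.594 0.587 0.599] t [-0.009 -0.059 -0.109 -0.161 -0.21 ] fence n 0.6371189291728327 -0.11286013507728397
TCP [ 0.48  -0.147] 11.3833 [ 0.317 -0.08  -3.201  0.06   0.134  0.017] [ 0.481 -0.147  0.061]
```

View pics/t2.png

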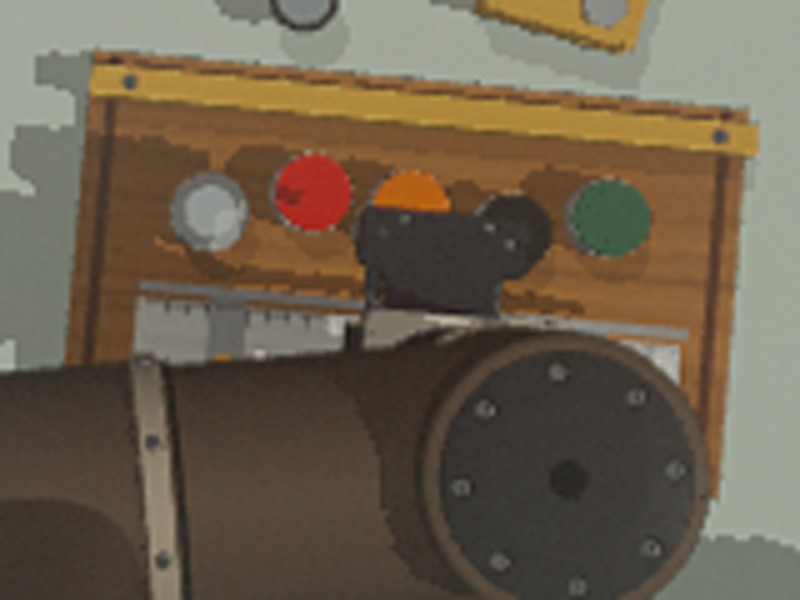

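The picture shows the strip's outer edge running from (140,283) to (687,330), and the fence front from (90,95) to (758,155). They are nearly parallel, and the ruler spans all five tins. Next I lower the ruler and push until light contact.

```bash
cat > push1.py <<'E'
from h import *
np.set_printoptions(precision=3,suppress=True)
C=lambda x,y,z:px2w("top",265+(x+.5)/5-.5,190+(y+.5)/5-.5,z)[:2]
n,t=u(FA),u(FA+90)
a,b=C(140,283,.067),C(687,330,.067); e,f=C(90,95,.03),C(758,155,.03)
for nm,p,q in(("strip",a,b),("fence",e,f)): print(nm,np.degrees(np.arctan2(*(p-q)[::-1]))-90,(p+q)@n/2,(p+q)@t/2,np.linalg.norm(p-q))
P=robot.read_position(); print("tcp n,t",P[:2]@n,P[:2]@t,"off",(a+b)@n/2-P[:2]@n)
P=np.r_[P[:2],.024]; robot.servo_line(P,ori(FA),speed=.06)
tare=Fa(.5,20); np.save("tare.npy",tare); print("tare",tare,robot.read_t())
s0=.020; robot.servo_line(P+np.r_[n*s0,0],speed=.05); s=s0
N3=np.r_[n,0]
while s<.075:
    s+=.001; robot.servo_line(P+N3*s,speed=.015)
    w=Fa(.06,3)-tare; push=-w[:2]@n
    if push>1.8:
        w=Fa(.15,6)-tare; push=-w[:2]@n
        if push>1.5: break
print("stop",s,push,"lat",w[:2]@t,"Mz",w[5],"c",w[5]/push,w,robot.read_t(),robot.read_position())
p,d=robot.grab_frame("top");np.savez("pics/t3.npz",p=p,d=d);cv2.imwrite("pics/t3.png",cv2.resize(p[190:310,265:425,::-1],None,fx=5,fy=5,interpolation=cv2.INTER_CUBIC))
E
python3 push1.py
```

```text
strip -4.214996864182837 0.5450533014253884 -0.10987055480882368 0.2694589972683765
fence -4.45653145015774 0.637095268979723 -0.11233492800053971 0.3395706467902948
tcp n,t 0.4908658692355055 -0.10918947066454425 off 0.05418743218988292
tare [ 0.106  0.185 -3.52   0.03   0.145 -0.009] 12.8833
stop 0.052000000000000025 4.396419057425985 lat 0.521559522662296 Mz -0.08976258934765366 c -0.020417205042370976 [-4.342  0.865  1.536  0.302  1.486 -0.09 ] 23.1833 [ 0.532 -0.151  0.024]
```

Run:
```python
from h import *
p=np.load("pics/t3.npz")["p"]; q,_=robot.grab_frame("side")
a=cv2.resize(p[195:255,265:425,::-1],(800,300),interpolation=cv2.INTER_CUBIC)
b=cv2.resize(q[240:400,190:350,::-1].transpose(1,0,2)[::-1],(600,600),interpolation=cv2.INTER_CUBIC)[:300] if 0 else cv2.resize(q[240:400,190:360,::-1],(319,300),interpolation=cv2.INTER_CUBIC)
c=np.zeros((600,800,3),np.uint8); c[:300]=a; c[300:,:319]=b
c[300:,330:]=cv2.resize(q[245:375,240:360,::-1],(470,300),interpolation=cv2.INTER_CUBIC)
cv2.imwrite("pics/c3.png",c)
```

```text
(no output)
```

View pics/c3.png

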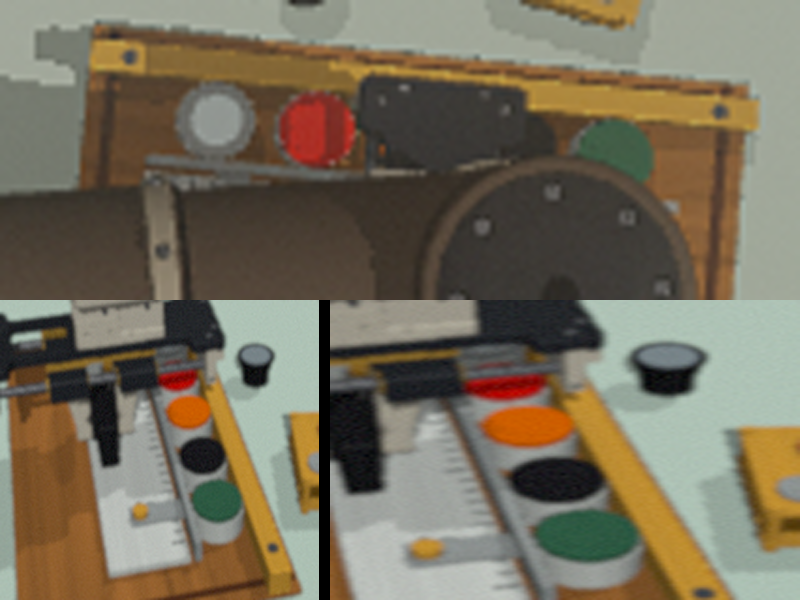

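All five tins stand between strip and fence: steel (215,120) and red (318,130) in the top half, with orange, black and green lined up in the side view. Load centre is 20 mm off middle. I'll rock the ruler slightly to balance it, then press at 7 N.

```bash
cat > press.py <<'E'
from h import *
np.set_printoptions(precision=3,suppress=True)
n,t=u(FA),u(FA+90); tare=np.load("tare.npy"); P0=n*.4908658692355055+t*-.10918947066454425; L=.0542
def cmd(s,a=0): 
    pv=P0+n*(L+s); robot.servo_line(np.r_[pv-u(FA+a)*L,.024],ori(FA+a),speed=.01)
def meas(T=.25):
    w=Fa(T,8)-tare; f=-w[:2]@n; return f,w[5]/max(f,.3),w
def hold(target,s,a,k):
    for _ in range(12):
        f,c,w=meas(.12); e=target-f
        if abs(e)<.4: break
        s+=np.clip(.6*e/k,-.0003,.0003); cmd(s,a)
    return s,f,c
E
cat > rock.py <<'E'
from press import *
s=.052; f0,c0,_=meas(.4); cmd(s-.0003); f1,c1,_=meas(.4); k=max((f0-f1)/.0003,1500); print("k",k,f0,f1,c0,c1,robot.read_t())
s-=.0003
for a in(-.25,.0,.25):
    cmd(s,a); s,f,c=hold(3.5,s,a,k); f,c,w=meas(.4); print(a,s,f,c,w,robot.read_t())
E
python3 rock.py
```

```text
k 1500 5.233968596205084 5.222578259924387 -0.016330541385273838 -0.01464843797016442 24.3333
-0.25 0.05109999999999999 3.1999501589588957 0.04930969909759272 [-3.198  0.154 -1.554  0.054  1.174  0.158] 25.8833
0.0 0.0514095755604795 4.008234370883146 -0.019569830558847413 [-3.988  0.417  0.872  0.218  1.453 -0.078] 27.8167
0.25 0.0511095755604795 3.1341492366971195 -0.08983993743809815 [-3.131  0.161  0.279  0.027  1.154 -0.282] 28.9833
```

```bash
cat > press7.py <<'E'
from press import *
a=-.07; s=.0511; cmd(s,a); log=[]; t7=None
while robot.read_t()<45:
    f,c,w=meas(.12); log.append((round(robot.read_t(),2),round(s*1e3,2),round(f,2),round(c,3)))
    if t7 is None and f>6.5: t7=robot.read_t()
    if t7 and robot.read_t()-t7>1.5: break
    if f<6.6: s+=.00015 if f<5.5 else .00007; cmd(s,a)
    elif f>7.5: s-=.00007; cmd(s,a)
for l in log: print(*l)
# release: back straight off, then tare check
robot.servo_line(np.r_[P0+n*(s-.012)+n*L-u(FA+a)*L,.024],speed=.03)
print("free",Fa(.4,10)-tare,robot.read_t())
E
python3 press7.py
```

```text
29.37 51.1 2.4 -0.017
29.75 51.25 2.65 -0.011
30.13 51.4 3.34 -0.011
30.52 51.55 4.9 -0.002
30.9 51.7 5.4 -0.006
31.28 51.85 5.42 -0.002
31.67 52.0 5.68 0.0
32.05 52.07 6.26 0.001
32.43 52.14 6.31 -0.001
32.82 52.21 6.32 -0.002
33.2 52.28 6.78 -0.001
33.33 52.28 6.68 0.001
33.47 52.28 6.66 0.001
33.6 52.28 6.82 -0.002
33.73 52.28 6.61 -0.001
33.87 52.28 6.52 0.001
34.25 52.35 6.72 -0.001
34.38 52.35 6.68 0.0
34.52 52.35 6.76 -0.002
34.65 52.35 6.5 0.0
35.03 52.42 7.09 -0.001
free [-0.012 -0.189 -0.118  0.023 -0.004 -0.005] 36.0
```

The push held steady at about 6.7 N for 1.8 s, evenly balanced, and the force read zero after backing off. Now I carry the ruler back to the mat.

```bash
cat > back.py <<'E'
from press import *
p=robot.read_position(); robot.servo_line(p+[0,0,.09],speed=.1)
A=MA-.1; T=MATC-.0165*u(MA)+.0006*u(MA+90)
robot.goto(np.r_[T,.11],ori(A)); robot.servo_line(np.r_[T,.04],speed=.08)
p,d=robot.grab_frame("top");np.savez("pics/t4.npz",p=p,d=d)
a=cv2.resize(p[190:265,265:425,::-1],(800,375),interpolation=cv2.INTER_CUBIC)
b=cv2.resize(p[192:332,142:204,::-1],None,fx=4,fy=4,interpolation=cv2.INTER_CUBIC)
b=cv2.rotate(b,cv2.ROTATE_90_CLOCKWISE); c=np.zeros((375+b.shape[0]-24,800,3),np.uint8);c[:375]=a;c[375:,:b.shape[1]]=b[:c.shape[0]-375]
cv2.imwrite("pics/c4.png",np.clip(c*1.3,0,255).astype(np.uint8)); print(T,robot.read_position(),Fa(),robot.read_t())
E
python3 back.py
```

```text
[0.501 0.305] [0.502 0.305 0.041] [ 0.136  0.022 -3.413  0.058 -0.029 -0.002] 40.225
```

View pics/c4.png

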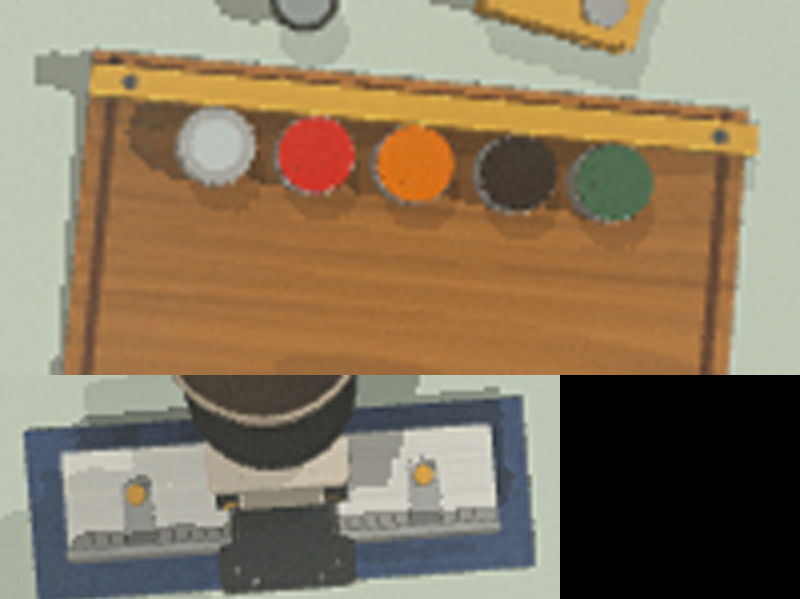

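The five tins stand in a straight row along the fence, from (215,147) to (612,183). The ruler hangs over the mat, centred and parallel to it (about 4.0° for both). I'll lay it down.

```bash
cat > lay.py <<'E'
from press import *
p=robot.read_position(); T=MATC-.0165*u(MA)+.0006*u(MA+90)
robot.servo_line(np.r_[T,.0205],speed=.03); z=.0205; f0=Fa(.2)[2]
while z>.0155:
    z-=.0005; robot.servo_line(np.r_[T,z],speed=.01); f=Fa(.1,4)[2]
    if f-f0>2.5: break
print(z,f0,f,robot.read_t())
robot.move_gripper(.4); robot.dwell(.3); print(robot.read_grip_width()*88,Fa())
robot.servo_line(np.r_[T,.08],speed=.06); robot.servo_line(np.r_[T,.2],speed=.15)
robot.goto([.3,-.4,.3],ori(-20)); 
p,d=robot.grab_frame("top");q,_=robot.grab_frame("side")
c=np.zeros((600,800,3),np.uint8)
b=cv2.resize(p[192:332,142:204,::-1],None,fx=4,fy=4,interpolation=cv2.INTER_CUBIC);c[:560,:248]=b
c[:375,260:]=cv2.resize(p[190:295,265:417,::-1],(540,375),interpolation=cv2.INTER_CUBIC)
c[376:600,260:]=cv2.resize(q[165:389,0:540,::-1],(540,224))
cv2.imwrite("pics/c5.png",np.clip(c*1.3,0,255).astype(np.uint8)); print(robot.read_t(),robot.read_position())
E
python3 lay.py
```

```text
0.017499999999999998 -3.8352713118150636 5.450898164876621 43.325
35.155669737180155 [ 0.026  0.163 -0.019 -0.012 -0.012 -0.003]
49.275 [ 0.3 -0.4  0.3]
```

View pics/c5.png

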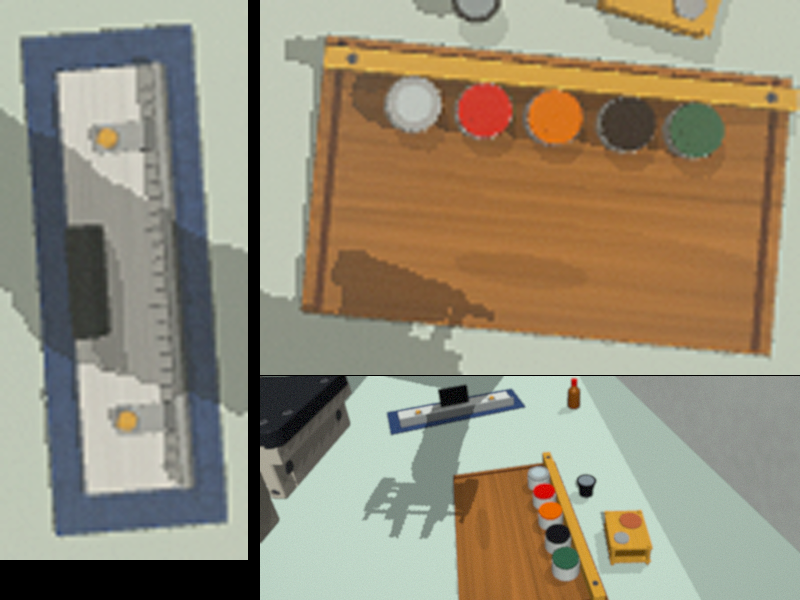

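The ruler lies flat, parallel and centred on the mat. The tins are in a row on the fence, and nothing else has moved.

```bash
python3 -c "
from rig import robot
print(robot.job_done(),robot.read_t())"
```

```text
the job is handed in; nothing more can be done
the job is handed in; nothing more can be done
```

I handed the job in after about 49 s of robot time: the five tins stand in a straight row at the fence, pressed at about 6.7 N (highest averaged reading 7.1 N) for 1.8 s, and the ruler lies flat, centred and released on its mat, with the bystanders where they were.

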